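# Lock a clay mould in the bench stop with its spring pin

### The arm

A 7-joint arm with a two-finger parallel gripper is mounted at the origin on the work surface. World frame = base frame: x ahead of the robot, y to its left, z up, the work surface at z = 0. Lengths are in mm, angles in rad, forces in N, time in s.
With the tool pointing down it reaches from about 400 to 875 mm from the base axis. Payload 4.4 kg.
Tool frame: the origin (TCP) lies at the very end of the fingers, on their centre line; the grasp point (between the pads) lies 19 mm behind it; z points along the fingers, y is the line along which they close (so a half turn about z gives the same grasp; the last joint's range is limited). The gripper opens to 85 mm and grips with 20 to 120 N. Pads are 22 mm wide; open, the fingers measure 114 mm over their backs; the gripper's body (76 mm by 85 mm) begins 54 mm behind the grasp point. The pads swing forward as they close: fully open they stand 13 mm farther back than shut.
Start: joints at [-1.231, 0.628, 0.038, 1.517, -0.027, 0.996, -0.02], TCP at [256.568, 597.236, 231.313] pointing down, gripper open.
Joint ranges: [-3.06, 3.06], [-0.37, 2.12], [-1.25, 1.32], [0.18, 2.47], [-1.1, 4.24], [0.23, 1.98], [-2.94, 2.94]. Speed limits (rad/s): [2.57, 2.57, 3.14, 3.14, 3.14, 3.14, 3.14].

### API

Orientations are given as [roll, pitch, yaw] about the fixed x, y, z axes, in that order (R = Rz(yaw) Ry(pitch) Rx(roll)).
In Python, from cell import monitor, viewer, workorder gives the robot as it stands.
- The arm moves only by the tool arm_command, never from a script. Its argument "series" is one flat list of numbers, 5 for each row, row after row: the opening in per cent of the stroke, from 0 (shut) to 100 (fully open), then the shift along the tool's x, y, z in cm, then the turn about the tool's z in degrees. In form: [claw, x, y, z, roll, claw, x, y, z, roll, ...]. A call has exactly 5 rows; each row is the pose to reach, as a shift and turn from the pose commanded when the call began, along the tool's axes at that moment; what a row does not reach only later rows make up. A row lasts 1/12 s, in which the tool goes at most 41.7 mm and 7.16 degrees, less where a joint would pass 70% of its speed; a pose out of reach is approached as far as the arm can. A call with a gripper value outside its range is refused whole. The fingers move at their own pace and stop on an object; the grip force is fixed at half the most. Time passes only in rows, so rows that repeat a pose let the fingers close, or fill a call up. It gives the time, the measured TCP pose, the force, the opening and the grip force at its end, in the units of the state.
- monitor.read_state(): the state, without advancing time (a new reading comes with each control period).
- viewer.get_image(name): name is "scene" or "top" or "wrist"; returns (picture, depth): 400x640x3 uint8, red, green, blue; 400x640 float32, mm along the optical axis (not along the pixel's ray), 0 where there is no reading.
- viewer.camera_model(name): a dict with "mtx" (3x3 intrinsics, pixels), "R" (3x3) and "t" (3): a world point X has camera coordinates R X + t. Camera axes: x right, y down, z forward; pixel columns grow to the right and rows downward; lengths in mm; the calibration is good to about 2 mm. A picture is of the moment at which its call begins: read the wrist's pose just before it. camera_model takes no time and is no camera call; for the wrist camera it gives the pose at the moment of the call.
- workorder.finish_job(): hands the job in; it is judged then, once.
The state is a dict: "clock": time; "qpos": joint angles; "qd": joint speeds; "tau": joint torques, N m; "eef_pos": TCP position; "tool_rot": TCP orientation; "force": force on the tool from outside, world axes, zero at the start; "torque": the same for the moment, N m; "width": finger opening in mm; "gripper_force": force on a finger pad.
Only numpy, scipy, OpenCV 4.12 (cv2) and the standard library are available. Lean on these libraries where they do the work, as an engineer would, in place of code of your own. Each camera call takes 0.05 s, during which the arm holds its last target. There are 200 camera calls.

### The job

Set the larger of the two round clay moulds in the bench stop. Pull the spring pin back by its loop handle, slide the movable jaw wide open and let the pin drop fully into one of the two holes farthest from the fixed jaw, then slide the mould along the table (the clay is still soft, so never lift or tip it) in between the jaws until it is against the backboard. Then pull the pin again, slide the jaw up to the mould and let the pin drop fully home into the hole that holds the mould between the jaws, leaving everything else where it stands.

Things in the scene. Friction and masses are not known exactly. Their poses are not given: they have to be found in the camera images.
- stand: Bench stop, fixed to the table: wooden backboard 290 mm long, 40 thick, 60 high, carrying a steel rail (top 97 mm up) with five pin holes. Origin: on the table top, in the plane of the backboard's front (robot) side. x points from there into the backboard, away from the robot; y along the backboard; z up. The mould slides in along +x on bare table between the jaws.
- fixed_jaw (a point): Centre of the fixed jaw's inner face, at x -50, y +80 mm of the stand, 22 mm up: a wooden bar 100 mm long standing out from the front side (x -100 to 0 mm), y +80 to +106 mm, 45 mm high. A 90 mm mould in place has its axis at x -45, y +32 to +35 mm.
- moving_jaw (a point): Centre of the movable jaw's inner face, at x -50, y 47 mm - travel of the stand, 19 mm up: a wooden bar 100 mm long, 22 wide, top 35 mm up, joined to a steel sleeve (50 mm long, top 104 mm up) round the rail. It slides along the stand's y with about 1.5 N of friction between end stops, the open one just past the last hole. Pressed on the mould, it slides the mould along.
- jaw (a joint): Travel of the movable jaw (m), 0 to 0.122, growing as it opens (along the stand's -y). The clear gap between the jaws is 33 mm + travel. Holes at travel 0, 0.03, 0.06, 0.09 and 0.12 (scribed lines on the rail's top); it starts pinned at 0. The pin has 2.5 mm of play each way in a hole. Travel 0.06 (gap 93 mm) is the hole for the larger mould.
- plunger (a joint): How far the spring pin is pulled back (m), towards the robot along the stand's -x: 0 = fully home in a hole, 0.016 = end of travel. The jaw is free above about 0.010; a pin let go between holes rests on the rail at 0.010 and snaps in when the jaw is slid over a hole. The spring draws it home with 4 N (home) to 8 N (fully back).
- loop (a point): Centre of the pin's loop handle: a flat level rectangle of 8 mm steel bar, 80 mm up, on the front of the sleeve above the movable jaw; open inside, 42 mm along x by 50 mm along y of the stand, so shut fingertips fit in from above (41 mm of free height below the bar). It moves with jaw and pin: x = -70 mm - plunger, y = 22 mm - jaw in the stand's frame.
- mould_mid (a point): Centre (27 mm up) of the larger round clay mould: a drum 90 mm in diameter, upright wall to 37 mm, domed top at 54 mm, about 0.4 to 0.75 kg, standing on the table, taking 2 to 6 N to slide; too wide to grip.
- small_mould_mid (a point): Centre (23 mm up) of the smaller round clay mould, the same shape, 60 mm in diameter, 46 mm high; not to be disturbed.
- pot: Dark three-legged clay pot, 84 mm wide, 80 mm high; origin under its centre. Bystander.
- cup: Terracotta cup, 72 mm wide, 80 mm high; origin under its centre. Bystander.
- brush: Brush lying on the table, 200 mm long; origin under its centre. Bystander.
- spatula: Wooden spatula lying on the table, 200 mm long; origin under its centre. Bystander.
- jar: Glass jar with a wooden lid, 68 mm wide, 90 mm high, beside the bench stop; origin under its centre. Bystander.
Mind the look-alikes: they are no part of the job. What is shaped like the part that bears mould_mid but turquoise is not meant.

How it is judged:
By the outcome, as a careful person would: the job done as asked, in the order asked, and still so for the second after the job is handed in, with the robot touching nothing.
It also fails if it takes over 72 s, if anything falls off the work surface, if the arm or the gripper's body presses on something with over 40 N, if the wrist force passes 120 N, or if a joint passes its speed limit or range.

## Working session

There is one attempt and no reset: what is moved stays moved. The work goes in short steps, Python scripts to look and compute and a tool call to move; the robot and the scene stay as the last step left them, time stands still between calls to the robot, and variables do not carry over. Pictures are saved under pics/ and viewed, at most 12 in all, crops included, and the job is handed in when it is done.

Besides the shell and the picture viewer there is one more tool, called by a JSON object that holds its "fn" and its "kwargs". arm_command: Moves the arm, as the interface text tells. Its arguments: {"type":"object","properties":{"series":{"type":"array","items":{"type":"number"}}},"required":["series"]}

```bash
mkdir -p pics; ls; python3 - <<'E'
from cell import monitor, viewer
import cv2,numpy as np
s=monitor.read_state();print(s)
for n in("scene","top"):
    p,d=viewer.get_image(n);cv2.imwrite(f"pics/{n}0.png",p[:,:,::-1]);np.savez(f"{n}0.npz",p=p,d=d,**viewer.camera_model(n))
    m=viewer.camera_model(n);print(n,m)
E
```

```text
pics
{'clock': 0.0, 'qpos': array([-1.23083339,  0.6293325 ,  0.0384496 ,  1.51839239, -0.02700598,
        0.99631444, -0.01996859]), 'qd': array([-2.76906262e-04,  2.79356085e-03,  1.78810653e-04, -8.82082945e-04,
       -8.73941603e-04, -8.17397602e-05, -4.20605585e-04]), 'tau': array([ 2.56464682e-04, -5.63411021e+01,  1.22650176e+00, -1.93443596e+01,
        1.09509390e-02,  1.05923385e-02, -3.78872059e-06]), 'eef_pos': array([256.29061867, 596.64016857, 230.39027648]), 'tool_rot': array([-3.13966433e+00,  2.48460905e-05,  2.73585116e+00]), 'force': array([0.38674761, 0.55564677, 0.58330881]), 'torque': array([ 0.01192673,  0.04732286, -0.00369783]), 'gripper_force': 0.0, 'width': 85.2394871057988}
scene {'mtx': array([[438.08577961,   0.        , 327.20661166],
       [  0.        , 438.08577961, 194.65870878],
       [  0.        ,   0.        ,   1.        ]]), 'R': array([[-0.62772104,  0.77832826,  0.01309237],
       [ 0.59431378,  0.49004025, -0.63769247],
       [-0.50274986, -0.392512  , -0.77017979]]), 't': array([ 310.04049608, -262.71303087, 1717.79503006])}
top {'mtx': array([[405.22052136,   0.        , 318.50760481],
       [  0.        , 405.22052136, 204.13621637],
       [  0.        ,   0.        ,   1.        ]]), 'R': array([[ 0.01936077, -0.99926872,  0.03297236],
       [-0.99794578, -0.02132844, -0.06040965],
       [ 0.06106872, -0.03173505, -0.99762894]]), 't': array([ -30.11322836,  474.46747   , 1107.0525268 ])}
```

View pics/top0.png

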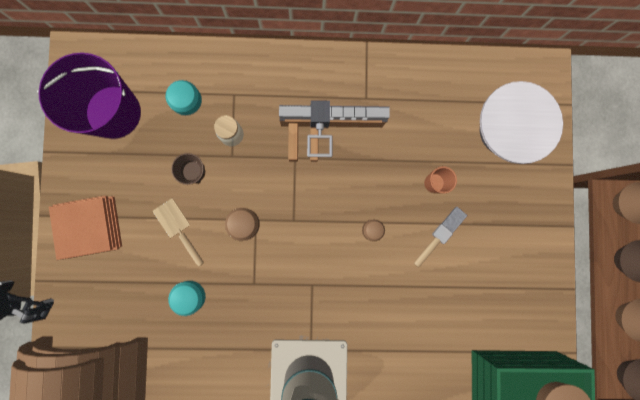

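View pics/scene0.png

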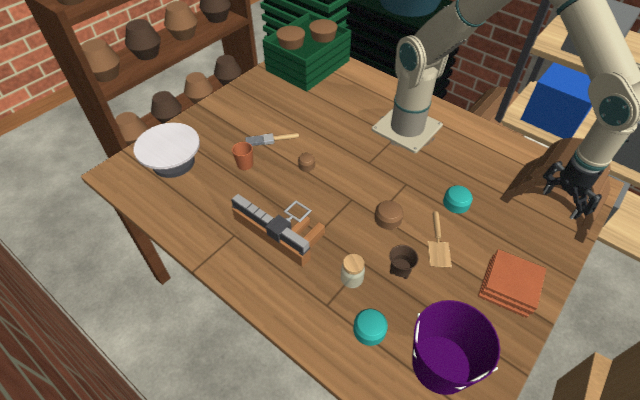

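The top view shows the large mould at (242,224), the small one at (373,230), the bench stop at (333,115) with its loop at (319,146), and the jar at (226,129). Next I measure with depth and colour.

```bash
cat > h.py <<'E'
import numpy as np,cv2
from cell import monitor,viewer
def cloud(d,m):
    v,u=np.mgrid[:d.shape[0],:d.shape[1]]
    c=np.stack([(u-m['mtx'][0,2])/m['mtx'][0,0]*d,(v-m['mtx'][1,2])/m['mtx'][1,1]*d,d],-1)
    return (c-m['t'])@m['R']
def ray(u,v,m,z):
    r=m['R'].T@np.linalg.inv(m['mtx'])@[u,v,1]; o=-m['R'].T@m['t']
    return o+r*(z-o[2])/r[2]
def proj(X,m):
    c=m['R']@np.array(X)+m['t']; return (m['mtx']@c/c[2])[:2]
E
python3 - <<'E'
from h import *
f=np.load('top0.npz');p,d=f['p'],f['d'];m={k:f[k] for k in('mtx','R','t')}
W=cloud(d,m)
print('table z',np.median(W[250:280,300:400,2]))
hs=W[95:135,265:400]
k=(hs[...,2]>88)&(hs[...,2]<112)
P=hs[k];r=cv2.minAreaRect(P[:,:2].astype(np.float32));print('rail',r,cv2.boxPoints(r).round(1).tolist())
v,u=np.nonzero(k);print(u.min()+265,u.max()+265,v.min()+95,v.max()+95)
# bars: jaw tops
for nm,(a,b,c,e),(lo,hi) in [('fixed',(125,165,280,305),(35,55)),('mov',(125,165,305,335),(25,42)),('loop',(128,162,300,340),(70,90)),('mould',(195,250,215,270),(25,70)),('small',(210,250,350,395),(20,60)),('jar',(105,150,205,250),(60,110))]:
    h=W[a:b,c:e];P=h[(h[...,2]>lo)&(h[...,2]<hi)]
    r=cv2.minAreaRect(P[:,:2].astype(np.float32));print(nm,len(P),P.mean(0).round(1),P[:,2].max().round(1),[np.round(x,1) for x in r])
cv2.imwrite('pics/c1.png',cv2.resize(p[90:175,265:405,::-1],None,fx=5,fy=5,interpolation=cv2.INTER_CUBIC))
E
```

```text
table z 0.7231399113080407
rail ((703.859375, -54.25791931152344), (68.82449340820312, 287.5227966308594), 0.6528869271278381) [[667.7999877929688, 89.0999984741211], [671.0999755859375, -198.39999389648438], [739.9000244140625, -197.60000610351562], [736.5999755859375, 89.9000015258789]]
279 389 101 128
fixed 351 [640.2  54.3  45.4] 51.2 [array([640.4,  54.4]), array([95.1, 24.7]), np.float64(1.4)]
mov 222 [641.1  -4.3  35.2] 40.5 [array([644.6, -22.6]), array([99.8, 74.6]), np.float64(1.5)]
loop 285 [630.3 -17.   83.6] 89.4 [array([633.8, -16.5]), array([74.7, 63.1]), np.float64(1.1)]
mould 884 [415.4 184.5  49.8] 60.2 [array([415.7, 186.5]), array([85.8, 87.9]), np.float64(1.2)]
small 382 [ 405.6 -169.5   42.4] 52.6 [array([ 405.4, -170.9]), array([57. , 57.6]), np.float64(87.7)]
jar 525 [662.6 224.9  85.9] 95.6 [array([664.9, 225.8]), array([60.5, 62.7]), np.float64(1.2)]
```

View pics/c1.png

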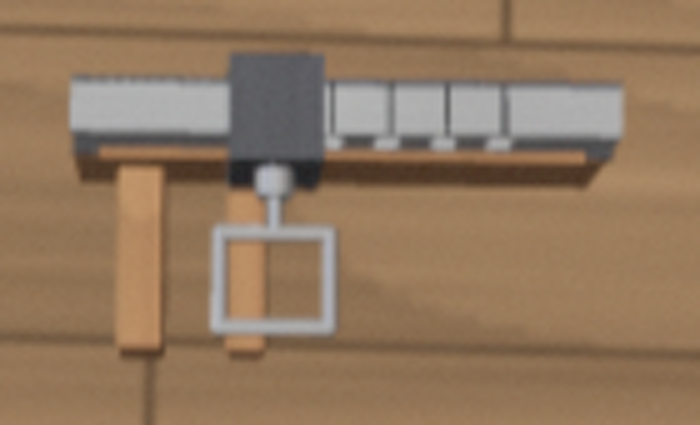

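The crop shows the fixed jaw front at about (140,350), the movable jaw at (246,352), the loop centre at (273,280) and three scribed lines right of the sleeve. I cast these onto their planes.

```bash
cat >> h.py <<'E'
def need(xyz,yaw):  # yaw deg; prints shift cm in tool axes, roll
    s=monitor.read_state(); y=s['tool_rot'][2]
    d=(np.array(xyz)-s['eef_pos'])/10
    c,n=np.cos(y),np.sin(y)
    print('t',round(s['clock'],2),'pos',s['eef_pos'].round(1),'yaw',np.degrees(y).round(1),'| xyz cm',np.round([c*d[0]+n*d[1], n*d[0]-c*d[1], -d[2]],2),'roll',np.round((np.degrees(y)-yaw+180)%360-180,1))
E
python3 - <<'E'
from h import *
f=np.load('top0.npz');p,d=f['p'],f['d'];m={k:f[k] for k in('mtx','R','t')}
g=lambda x,y,z:ray(265+(x+.5)/5-.5,90+(y+.5)/5-.5,m,z)[:2].round(1)
print('loop',g(273,280,80),[g(*q,84) for q in((211,335),(336,335),(211,226),(336,226))])
print('fixed',[g(*q,45) for q in((118,350),(162,350))],'mov',[g(*q,35) for q in((227,352),(265,352))])
print('rail',[g(*q,97) for q in((70,77),(70,136),(622,82),(622,140))],'lines',[g(x,110,97) for x in(332,390,447,505)])
f=np.load('scene0.npz');d=f['d'];m={k:f[k] for k in('mtx','R','t')};W=cloud(d,m)
h=W[195:235,370:410].reshape(-1,3);P=h[(h[:,2]>40)&(h[:,2]<70)];print('mould scene dome',P.mean(0),P.max(0),P.min(0))
need([300,500,231],181)
E
```

```text
loop [625.3 -17.2] [array([594.5,  14.8]), array([596.2, -50.7]), array([652.2,  16. ]), array([654. , -49.6])]
fixed [array([592.1,  64.9]), array([592.7,  41.1])] mov [array([594.2,   5.8]), array([594.7, -15. ])]
rail [array([725.5,  90.8]), array([694.4,  90. ]), array([ 731.3, -197.5]), array([ 700.5, -197.8])] lines [array([712. , -45.7]), array([712.9, -76. ]), array([ 713.8, -105.8]), array([ 714.6, -136.2])]
mould scene dome [421.25931052 193.96171775  50.4392592 ] [460.10273166 233.35790925  60.86611853] [377.27957536 149.97307103  40.05202451]
t 0.1 pos [256.3 596.7 230.5] yaw 156.7 | xyz cm [-7.83 -7.16 -0.05] roll -24.3
```

{"fn": "arm_command", "kwargs": {"series": [0, -3.25, -2.34, 0, 0, 0, -6.5, -4.68, 0, 0, 0, -9.75, -7.0, 0, 0, 0, -13, -9.35, 0, 0, 0, -16.2, -11.7, 0, 0]}}

```text
clock: 0.52
eef_pos: [359.7, 423.8, 231.0]
tool_rot: [-3.141, 0.0, 2.736]
force: [2.0, -0.1, -0.6]
width: 25.5
gripper_force: 0.0
```

{"fn": "arm_command", "kwargs": {"series": [0, -3.25, -2.34, 0, 0, 0, -6.5, -4.68, 0, 0, 0, -9.75, -7.0, 0, 0, 0, -13, -9.35, 0, 0, 0, -16.2, -11.7, 0, 0]}}

```text
clock: 0.93
eef_pos: [462.4, 252.4, 231.1]
tool_rot: [-3.141, -0.0, 2.736]
force: [1.0, -0.0, 0.2]
width: -0.2
gripper_force: 0.0
```

{"fn": "arm_command", "kwargs": {"series": [0, -3.25, -2.34, 0, -5, 0, -6.5, -4.68, 0, -10, 0, -9.75, -7.0, 0, -15, 0, -13, -9.35, 0, -20, 0, -16.2, -11.7, 0, -24.4]}}

```text
clock: 1.35
eef_pos: [565.0, 80.9, 231.0]
tool_rot: [3.142, -0.001, -3.117]
force: [0.7, 0.4, 0.1]
width: 0.0
gripper_force: 0.0
```

```bash
python3 - <<'E'
from h import *
need([625,-17.3,190],181.15)
E
```

```text
t 1.35 pos [565.   80.9 231. ] yaw -178.6 | xyz cm [-5.76 -9.96  4.1 ] roll 0.2
```

{"fn": "arm_command", "kwargs": {"series": [0, -1.5, -2.5, 1, 0, 0, -3, -5, 2, 0, 0, -4.5, -7.5, 3, 0, 0, -5.75, -10, 4, 0.2, 0, -5.75, -10, 4, 0.2]}}

```text
clock: 1.77
eef_pos: [624.7, -24.1, 188.6]
tool_rot: [-3.136, -0.002, -3.134]
force: [-0.8, -0.9, 1.2]
width: 0.4
gripper_force: 0.0
```

```bash
python3 - <<'E'
from h import *
need([625,-17.3,190],181.15)
m=viewer.camera_model('wrist');p,d=viewer.get_image('wrist')
cv2.imwrite('pics/w1.png',p[:,:,::-1])
np.savez('w1.npz',p=p,d=d,**m)
print(proj([625,-17.3,80],m),proj(monitor.read_state()['eef_pos'],m),-m['R'].T@m['t'])
W=cloud(d,m);k=(W[...,2]>74)&(W[...,2]<90)&(W[...,0]<665)&(W[...,0]>560)&(abs(W[...,1]+17)<60)
P=W[k];print(len(P),np.percentile(P,[0.5,99.5],axis=0).round(1))
E
```

```text
t 1.77 pos [624.7 -24.1 188.6] yaw -179.5 | xyz cm [-0.04  0.68 -0.14] roll -0.7
[323.3759585 199.8359442] [321.66359895 252.34860153] [550.17327894 -23.66825394 332.31139596]
1945 [[596.1 -48.1  80.5]
 [663.4  17.3  86.3]]
```

View pics/w1.png

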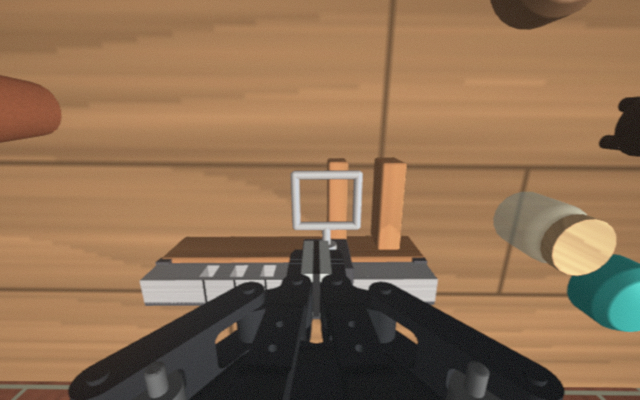

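The loop spans (293–362, 171–230), about where I projected it. I descend into it.

{"fn": "arm_command", "kwargs": {"series": [0, 0, 0.7, 0, -0.6, 0, 0, 0.7, 2, -0.6, 0, 0, 0.7, 4, -0.6, 0, 0, 0.7, 6, -0.6, 0, 0, 0.7, 7, -0.6]}}

```text
clock: 2.23
eef_pos: [622.2, -6.0, 119.6]
tool_rot: [3.14, -0.003, -3.111]
force: [-0.4, 0.4, -0.5]
width: 0.0
gripper_force: 0.0
```

```bash
python3 - <<'E'
from h import *
need([625,-16.5,57],181.15)
E
```

```text
t 2.23 pos [622.2  -6.  119.6] yaw -178.2 | xyz cm [-0.25 -1.06  6.26] roll 0.6
```

{"fn": "arm_command", "kwargs": {"series": [0, -0.2, -1.0, 0, 0.5, 0, -0.2, -1.0, 0, 0.5, 0, -0.2, -1.0, 0, 0.5, 0, -0.2, -1.0, 0, 0.5, 0, -0.2, -1.0, 0, 0.5]}}

```text
clock: 2.65
eef_pos: [626.9, -18.6, 122.5]
tool_rot: [3.141, 0.002, -3.123]
force: [0.2, -0.5, 0.2]
width: -0.1
gripper_force: 0.0
```

```bash
python3 - <<'E'
from h import *
need([625,-16.5,57],181.15)
E
```

```text
t 2.65 pos [626.9 -18.6 122.5] yaw -178.9 | xyz cm [0.19 0.22 6.55] roll -0.1
```

{"fn": "arm_command", "kwargs": {"series": [0, 0.1, 0.1, 1.5, 0, 0, 0.1, 0.1, 3, 0, 0, 0.1, 0.1, 4.5, 0, 0, 0.1, 0.1, 6, 0, 0, 0.1, 0.1, 6.5, 0]}}

```text
clock: 3.07
eef_pos: [624.2, -17.6, 54.9]
tool_rot: [3.141, -0.002, -3.123]
force: [0.3, -0.8, 1.3]
width: -0.0
gripper_force: 0.0
```

```bash
python3 - <<'E'
from h import *
need([608,-16.5,57],181.15)
s=monitor.read_state();print(s['force'])
m=viewer.camera_model('scene');p,d=viewer.get_image('scene')
cv2.imwrite('pics/s2.png',cv2.resize(p[170:280,210:350,::-1],None,fx=5,fy=5))
E
```

```text
t 3.07 pos [624.2 -17.6  54.9] yaw -178.9 | xyz cm [ 1.61  0.14 -0.21] roll -0.1
[ 0.29987166 -0.82817169  1.32085741]
```

View pics/s2.png

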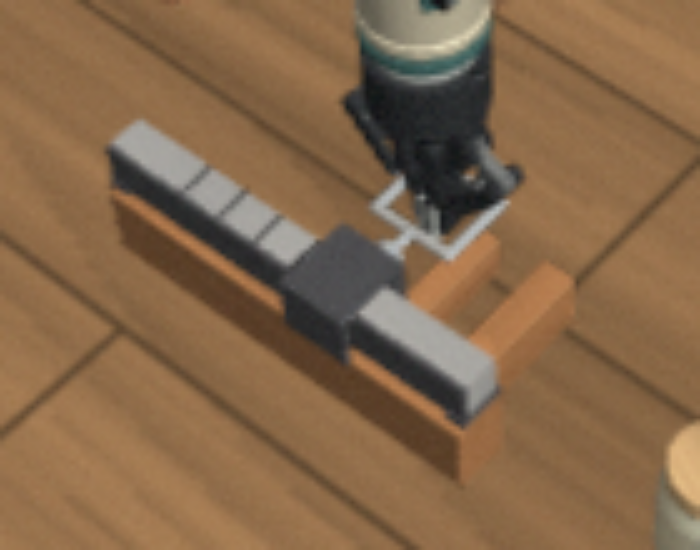

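The shut fingertips are inside the loop at about (430,215) in the crop. Next I pull the pin.

{"fn": "arm_command", "kwargs": {"series": [0, 0.5, 0, 0, 0, 0, 1.0, 0, 0, 0, 0, 1.5, 0, 0, 0, 0, 1.8, 0, 0, 0, 0, 1.8, 0, 0, 0]}}

```text
clock: 3.53
eef_pos: [608.8, -18.1, 57.5]
tool_rot: [3.141, 0.005, -3.123]
force: [5.3, 1.3, -1.2]
width: 0.3
gripper_force: 2.7
```

```bash
cat >> h.py <<'E'
def loopm(n):
    # loop bounds from top view near z 74..90, in front of rail
    m=viewer.camera_model('top');p,d=viewer.get_image('top');cv2.imwrite(f'pics/{n}.png',p[:,:,::-1])
    np.savez(n+'.npz',p=p,d=d,**m);return p,d,m
E
python3 - <<'E'
from h import *
s=monitor.read_state();print(s['eef_pos'],s['force'])
E
```

```text
[608.7523264  -18.10855493  57.50308978] [ 5.27670286  1.25173505 -1.18699674]
```

{"fn": "arm_command", "kwargs": {"series": [0, 0.3, 0, 0, 0, 0, 0.6, 0, 0, 0, 0, 0.8, 0, 0, 0, 0, 0.8, 0, 0, 0, 0, 0.8, 0, 0, 0]}}

```text
clock: 3.95
eef_pos: [602.4, -18.2, 57.6]
tool_rot: [3.141, 0.007, -3.123]
force: [8.0, 0.6, -2.8]
width: 0.3
gripper_force: 3.5
```

```bash
python3 - <<'E'
from h import *
for i in range(3):
    s=monitor.read_state();print(s['eef_pos'],s['force']); p,d,m=loopm(f'q{i}')
    W=cloud(d,m)[125:172,300:345];P=W[(W[...,2]>70)&(W[...,2]<92)&(W[...,0]<640)];print(len(P),np.percentile(P,[.5,99.5],axis=0).round(1))
E
```

```text
[602.42561898 -18.2155409   57.55472258] [ 7.96237949  0.63702493 -2.78155719]Traceback (most recent call last):
  File "<stdin>", line 4, in <module>
    return _quantile_unchecked(
        a, q, axis, out, overwrite_input, method, keepdims, weights)
    return _ureduce(a,
                    func=_quantile_ureduce_func,
    ...<5 lines>...
                    overwrite_input=overwrite_input,
                    method=method)
    r = func(a, **kwargs)
    result = _quantile(arr,
                       quantiles=q,
    ...<2 lines>...
                       out=out,
                       weights=wgt)
    slices_having_nans = np.isnan(arr[-1, ...])
                                  ~~~^^^^^^^^^
IndexError: index -1 is out of bounds for axis 0 with size 0
```

{"fn": "arm_command", "kwargs": {"series": [0, 0.1, -0.7, 0, 0, 0, 0.1, -1.4, 0, 0, 0, 0.1, -2.4, 0, 0, 0, 0.1, -3.4, 0, 0, 0, 0.1, -4.4, 0, 0]}}

```text
clock: 4.42
eef_pos: [602.6, -61.3, 57.6]
tool_rot: [3.14, 0.007, -3.122]
force: [7.3, 2.6, -2.3]
width: 0.1
gripper_force: 3.6
```

{"fn": "arm_command", "kwargs": {"series": [0, 0, -1.0, 0, 0, 0, 0, -2, 0, 0, 0, 0, -3, 0, 0, 0, 0, -4, 0, 0, 0, 0, -4.5, 0, 0]}}

```text
clock: 4.83
eef_pos: [603.3, -108.0, 57.6]
tool_rot: [-3.141, 0.007, -3.124]
force: [7.2, 1.8, -2.1]
width: -0.1
gripper_force: 3.6
```

```bash
python3 - <<'E'
from h import *
s=monitor.read_state();print(s['eef_pos'],s['force'])
O=np.array([695,-37.5]);a=np.radians(1.15);R=np.array([[np.cos(a),-np.sin(a)],[np.sin(a),np.cos(a)]])
print('stand',R.T@(s['eef_pos'][:2]-O))
p,d=viewer.get_image('scene');cv2.imwrite('pics/s3.png',cv2.resize(p[170:280,210:350,::-1],None,fx=5,fy=5))
E
```

```text
[ 603.26156906 -108.00644795   57.56092099] [ 7.17652411  1.76013885 -2.09952037]
stand [-93.13501294 -68.65106174]
```

View pics/s3.png

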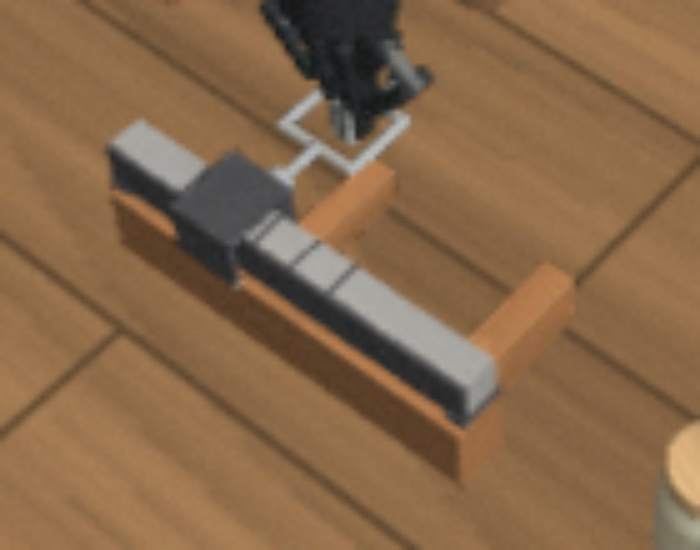

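The jaw has slid along with the pin held back. I continue to the open stop.

{"fn": "arm_command", "kwargs": {"series": [0, 0, -1.0, 0, 0, 0, 0, -2, 0, 0, 0, 0, -3, 0, 0, 0, 0, -3.8, 0, 0, 0, 0, -3.8, 0, 0]}}

```text
clock: 5.3
eef_pos: [604.0, -145.8, 57.7]
tool_rot: [3.141, 0.007, -3.124]
force: [7.0, -0.2, -1.3]
width: -0.1
gripper_force: 3.6
```

{"fn": "arm_command", "kwargs": {"series": [0, 0, -0.2, 0, 0, 0, 0, -0.4, 0, 0, 0, 0, -0.6, 0, 0, 0, 0, -0.8, 0, 0, 0, 0, -0.8, 0, 0]}}

```text
clock: 5.72
eef_pos: [604.6, -148.3, 57.8]
tool_rot: [3.136, 0.007, -3.12]
force: [5.8, 8.3, 0.4]
width: 0.4
gripper_force: 6.1
```

{"fn": "arm_command", "kwargs": {"series": [0, -0.6, 0.3, 0, 0, 0, -1.2, 0.3, 0, 0, 0, -1.8, 0.3, 0, 0, 0, -2.2, 0.3, 0, 0, 0, -2.2, 0.3, 0, 0]}}

```text
clock: 6.13
eef_pos: [621.6, -148.0, 56.1]
tool_rot: [3.139, -0.003, -3.122]
force: [-0.6, 5.7, 2.2]
width: -0.2
gripper_force: 2.9
```

{"fn": "arm_command", "kwargs": {"series": [0, 0, 0.5, 0, 0, 0, 0, 1.2, 0, 0, 0, 0, 1.2, 0, 0, 0, 0, 1.2, 0, 0, 0, 0, 1.2, 0, 0]}}

```text
clock: 6.55
eef_pos: [622.2, -138.6, 56.3]
tool_rot: [-3.141, -0.0, -3.124]
force: [1.0, -1.4, -0.9]
width: -0.0
gripper_force: 0.0
```

{"fn": "arm_command", "kwargs": {"series": [0, 0, 0, -3, 0, 0, 0, 0, -6, 0, 0, 0, 0, -9, 0, 0, 0, 4, -11, 0, 0, 0, 8, -12, 0]}}

```text
clock: 6.97
eef_pos: [622.5, -65.1, 178.8]
tool_rot: [-3.138, 0.005, -3.132]
force: [0.6, 2.0, -0.6]
width: -0.0
gripper_force: 0.0
```

{"fn": "arm_command", "kwargs": {"series": [0, 2, 4, 0, 0, 0, 4, 8, 0, 0, 0, 6, 12, 0, 0, 0, 8, 16, 0, 0, 0, 10, 20, 0, 0]}}

```text
clock: 7.38
eef_pos: [523.5, 124.9, 175.9]
tool_rot: [-3.141, 0.001, -3.125]
force: [0.2, 0.1, -0.3]
width: -0.1
gripper_force: 0.0
```

```bash
python3 - <<'E'
from h import *
need([390,240,150],150)
p,d,m=loopm('t1')
W=cloud(d,m)
h=W[125:172,310:400];P=h[(h[...,2]>70)&(h[...,2]<92)&(h[...,0]<665)];print(np.percentile(P,[.5,99.5],axis=0).round(1))
h=W[195:255,215:270];P=h[(h[...,2]>25)&(h[...,2]<60)];print(P.min(0),P.max(0))
cv2.imwrite('pics/c2.png',cv2.resize(p[90:250,200:405,::-1],None,fx=3.5,fy=3.5,interpolation=cv2.INTER_CUBIC))
E
```

```text
t 7.38 pos [523.5 124.9 175.9] yaw -179.0 | xyz cm [13.15 11.73  2.59] roll 31.0
[[ 596.8 -169.6   78.1]
 [ 663.7 -105.9   88.6]]Traceback (most recent call last):
  File "<stdin>", line 6, in <module>
    return umr_minimum(a, axis, None, out, keepdims, initial, where)
ValueError: zero-size array to reduction operation minimum which has no identity
```

```bash
python3 - <<'E'
from h import *
f=np.load('top0.npz');m={k:f[k] for k in('mtx','R','t')}
print([ray(*q,m,10)[:2].round() for q in((182,235),(202,264),(172,213),(190,222))])
need([380,257,150],118.5)
E
```

```text
[array([383., 352.]), array([305., 294.]), array([442., 381.]), array([419., 331.])]
t 7.43 pos [518.3 135.7 175.8] yaw -178.3 | xyz cm [13.47 12.53  2.58] roll 63.2
```

{"fn": "arm_command", "kwargs": {"series": [59, 2.7, 2.5, 0.5, 6.2, 59, 5.4, 5, 1, 12.4, 59, 8.1, 7.5, 1.5, 18.6, 59, 10.8, 10, 2, 24.8, 59, 13.6, 12.5, 2.5, 31]}}

```text
clock: 7.85
eef_pos: [385.7, 247.0, 150.7]
tool_rot: [3.141, 0.001, 2.612]
force: [0.2, 0.5, -0.6]
width: 50.7
gripper_force: 0.0
```

{"fn": "arm_command", "kwargs": {"series": [59, 0, 0, 0, 6.2, 59, 0, 0, 0, 12.4, 59, 0, 0, 0, 18.6, 59, 0, 0, 0, 24.8, 59, 0, 0, 0, 31.2]}}

```text
clock: 8.27
eef_pos: [386.7, 246.4, 150.9]
tool_rot: [3.141, 0.0, 2.069]
force: [0.1, 0.6, 0.0]
width: 50.3
gripper_force: 0.0
```

{"fn": "arm_command", "kwargs": {"series": [59, 0, 0, 0, 0, 59, 0, 0, 0, 0, 59, 0, 0, 0, 0, 59, 0, 0, 0, 0, 59, 0, 0, 0, 0]}}

```text
clock: 8.68
eef_pos: [386.2, 246.5, 150.7]
tool_rot: [3.142, -0.0, 2.075]
force: [-0.7, -0.0, -0.3]
width: 50.5
gripper_force: 0.0
```

```bash
python3 - <<'E'
from h import *
need([380,257,150],118.5)
m=viewer.camera_model('wrist');p,d=viewer.get_image('wrist');cv2.imwrite('pics/w2.png',p[:,:,::-1])
W=cloud(d,m);hsv=cv2.cvtColor(p,cv2.COLOR_RGB2HSV)
k=(W[...,2]>20)&(W[...,2]<62)&(np.hypot(W[...,0]-417,W[...,1]-188)<70)&(d>0)
P=W[k];print(len(P),np.percentile(P,[1,99],axis=0).round(1),proj([417,188,27],m))
T=P[P[:,2]>48];print(len(T),T.mean(0).round(1),cv2.minEnclosingCircle(T[:,:2].astype(np.float32)))
E
```

```text
t 8.68 pos [386.2 246.5 150.7] yaw 118.9 | xyz cm [ 1.22 -0.04  0.07] roll 0.4
5736 [[373.2 156.3  23. ]
 [453.6 234.4  56. ]] [313.87502515 255.08335791]
4163 [414.3 193.7  53. ] ((415.9782409667969, 190.7562713623047), 38.63611602783203)
```

View pics/w2.png

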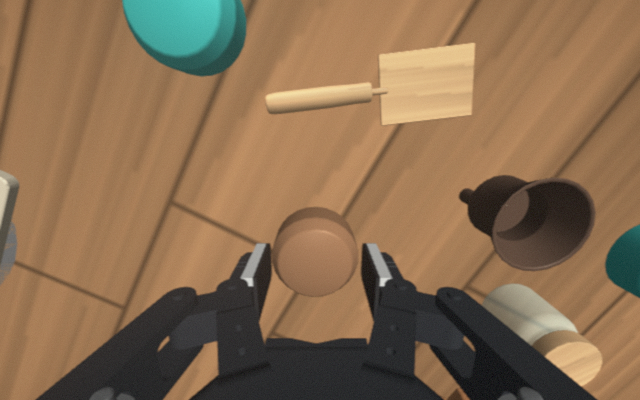

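The mould is at (315,252), centred between the open fingers. I back off, descend and push.

{"fn": "arm_command", "kwargs": {"series": [59, 1.5, 0, 2, 0, 59, 1.5, 0, 5, 0, 59, 1.5, 0, 9, 0, 59, 1.5, 0, 12.5, 0, 59, 1.5, 0, 14, 0]}}

```text
clock: 9.15
eef_pos: [373.7, 257.9, 12.3]
tool_rot: [-3.127, -0.004, 2.075]
force: [-0.8, -0.1, 0.4]
width: 50.3
gripper_force: 0.0
```

{"fn": "arm_command", "kwargs": {"series": [59, 0, 0, 0, 0, 59, -1, 0, 0, 0, 59, -2, 0, 0, 0, 59, -2.7, 0, 0, 0, 59, -3.4, 0, 0, 0]}}

```text
clock: 9.57
eef_pos: [394.8, 230.3, 17.0]
tool_rot: [-3.14, -0.002, 2.074]
force: [-2.5, 2.9, 0.7]
width: 50.5
gripper_force: 1.7
```

{"fn": "arm_command", "kwargs": {"series": [59, -0.8, 0, 0, 0, 59, -1.8, 0, 0, 0, 59, -2.8, 0, 0, 0, 59, -3.8, 0, 0, 0, 59, -4.8, 0, 0, 0]}}

```text
clock: 9.98
eef_pos: [417.1, 189.4, 16.8]
tool_rot: [-3.14, -0.004, 2.076]
force: [-2.7, 5.6, 4.7]
width: 50.6
gripper_force: 3.1
```

{"fn": "arm_command", "kwargs": {"series": [59, -1.3, 0, 0, 0, 59, -2.6, 0, 0, 0, 59, -3.9, 0, 0, 0, 59, -5.2, 0, 0, 0, 59, -6.5, 0, 0, 0]}}

```text
clock: 10.4
eef_pos: [448.3, 132.4, 16.7]
tool_rot: [-3.139, -0.005, 2.076]
force: [-2.8, 5.4, 3.9]
width: 50.2
gripper_force: 3.4
```

{"fn": "arm_command", "kwargs": {"series": [59, -1.3, 0, 0, 0, 59, -2.6, 0, 0, 0, 59, -3.9, 0, 0, 0, 59, -5.2, 0, 0, 0, 59, -6.2, 0, 0, 0]}}

```text
clock: 10.82
eef_pos: [478.5, 77.3, 16.6]
tool_rot: [-3.139, -0.004, 2.075]
force: [-3.2, 5.4, 5.3]
width: 50.5
gripper_force: 3.5
```

{"fn": "arm_command", "kwargs": {"series": [59, -1.0, 0, 0, 0, 59, -1.9, 0, 0, 0, 59, -2.6, 0, 0, 0, 59, -3.2, 0, 0, 0, 59, -3.6, 0, 0, 0]}}

```text
clock: 11.23
eef_pos: [495.5, 46.0, 16.4]
tool_rot: [-3.139, -0.004, 2.075]
force: [-3.4, 5.2, 6.5]
width: 50.5
gripper_force: 3.9
```

```bash
cat >> h.py <<'E'
def mould(n,c,cam='wrist'):
    m=viewer.camera_model(cam);p,d=viewer.get_image(cam);cv2.imwrite(f'pics/{n}.png',p[:,:,::-1])
    W=cloud(d,m);P=W[(W[...,2]>48)&(W[...,2]<60)&(np.hypot(W[...,0]-c[0],W[...,1]-c[1])<60)&(d>0)]
    print(cam,len(P),P.mean(0).round(1),np.percentile(P,[1,99],axis=0).round(1).tolist())
E
python3 - <<'E'
from h import *
need([485,-20,60],181.15)
mould('w3',(525,-15));mould('s4',(525,-15),'scene')
E
```

```text
t 11.23 pos [495.5  46.   16.4] yaw 118.9 | xyz cm [-5.27 -4.11 -4.36] roll -62.3
wrist 3281 [504.7  30.6  51.4] [[483.7, 13.3, 48.1], [529.6, 42.6, 54.5]]
scene 287 [521.4   2.9  52.9] [[484.3, -30.0, 48.3], [554.2, 36.7, 58.4]]
```

{"fn": "arm_command", "kwargs": {"series": [59, -0.6, 0, 0, 0, 59, -1.2, 0, 0, 0, 59, -1.8, 0, 0, 0, 59, -2.3, 0, 0, 0, 59, -2.6, 0, 0, 0]}}

```text
clock: 11.75
eef_pos: [508.1, 23.1, 16.0]
tool_rot: [-3.139, -0.003, 2.075]
force: [-2.9, 5.6, 3.9]
width: 50.3
gripper_force: 3.6
```

{"fn": "arm_command", "kwargs": {"series": [59, 0.7, 0, 0, 0, 59, 2.2, 0, 0, 0, 59, 4, 0, 0, 0, 59, 4, 0, -4, 0, 59, 4, 0, -8, 0]}}

```text
clock: 12.17
eef_pos: [487.2, 57.7, 94.5]
tool_rot: [-3.133, -0.003, 2.075]
force: [1.4, 0.5, -0.0]
width: 49.9
gripper_force: 0.0
```

{"fn": "arm_command", "kwargs": {"series": [59, 0, 0, -1.0, -6.5, 59, 0, 0, -2, -13, 59, 0, 0, -3, -19.5, 59, 0, 0, -4, -26, 59, 0, 0, -5, -32.5]}}

```text
clock: 12.58
eef_pos: [490.1, 56.9, 146.4]
tool_rot: [-3.14, -0.0, 2.646]
force: [-0.8, -0.5, -0.3]
width: 50.6
gripper_force: 0.0
```

{"fn": "arm_command", "kwargs": {"series": [59, 0, 0, 0, -6.5, 59, 0, 0, 0, -13, 59, 0, 0, 0, -19.5, 59, 0, 0, 0, -26, 59, 0, 0, 0, -29.8]}}

```text
clock: 13.0
eef_pos: [490.2, 56.9, 145.9]
tool_rot: [-3.141, -0.001, -3.117]
force: [0.8, -0.6, 0.2]
width: 50.4
gripper_force: 0.0
```

```bash
python3 - <<'E'
from h import *
mould('w5',(530,-18));mould('s5',(530,-18),'scene')
need([455,-20,150],181.15)
E
```

```text
wrist 3756 [523.4 -21.7  53. ] [[495.1, -54.5, 48.3], [562.5, 17.3, 56.2]]
scene 325 [533.4 -16.1  52.7] [[496.1, -52.6, 48.1], [567.3, 18.9, 58.5]]
t 13.1 pos [490.   57.  145.8] yaw -178.9 | xyz cm [ 3.65 -7.63 -0.42] roll -0.0
```

{"fn": "arm_command", "kwargs": {"series": [59, 1.3, -2.6, 0, 0, 59, 2.6, -5.2, 0, 0, 59, 3.6, -7.6, 0, 0, 59, 3.6, -7.6, 2, 0, 59, 3.6, -7.6, 4, 0]}}

```text
clock: 13.52
eef_pos: [455.8, -21.5, 106.4]
tool_rot: [-3.14, 0.001, -3.128]
force: [0.2, 0.3, 0.2]
width: 50.3
gripper_force: 0.0
```

{"fn": "arm_command", "kwargs": {"series": [59, 0, 0, 0, 0, 59, 0, 0, 3, 0, 59, 0, 0, 6, 0, 59, 0, 0, 9, 0, 59, 0, 0, 9, 0]}}

```text
clock: 13.93
eef_pos: [452.1, -16.3, 24.8]
tool_rot: [3.133, -0.012, -3.123]
force: [-0.2, 0.1, -0.4]
width: 50.6
gripper_force: 0.0
```

```bash
python3 - <<'E'
from h import *
need([484,-19,12],181.15)
E
```

```text
t 13.93 pos [452.1 -16.3  24.8] yaw -178.9 | xyz cm [-3.18 -0.32  1.28] roll -0.1
```

{"fn": "arm_command", "kwargs": {"series": [59, 0, -0.1, 0.3, 0, 59, -0.8, -0.1, 0.3, 0, 59, -1.7, -0.1, 0.3, 0, 59, -2.6, -0.1, 0.3, 0, 59, -3.4, -0.1, 0.3, 0]}}

```text
clock: 14.35
eef_pos: [487.3, -16.8, 23.0]
tool_rot: [3.133, -0.011, -3.122]
force: [-4.9, -1.7, 3.6]
width: 50.4
gripper_force: 2.5
```

{"fn": "arm_command", "kwargs": {"series": [59, -1, 0, 0, 0, 59, -2, 0, 0, 0, 59, -3, 0, 0, 0, 59, -4, 0, 0, 0, 59, -5, 0, 0, 0]}}

```text
clock: 14.77
eef_pos: [534.4, -15.5, 22.2]
tool_rot: [3.132, -0.016, -3.122]
force: [-6.5, 0.5, 5.2]
width: 50.4
gripper_force: 3.9
```

{"fn": "arm_command", "kwargs": {"series": [59, -1, 0, 0, 0, 59, -2, 0, 0, 0, 59, -3, 0, 0, 0, 59, -4, 0, 0, 0, 59, -4.5, 0, 0, 0]}}

```text
clock: 15.18
eef_pos: [581.2, -14.7, 21.8]
tool_rot: [3.132, -0.013, -3.122]
force: [-4.9, 0.5, 3.5]
width: 50.8
gripper_force: 3.5
```

```bash
python3 - <<'E'
from h import *
need([601,-18,12],181.15)
mould('s6',(630,-16),'scene')
E
```

```text
t 15.18 pos [581.2 -14.7  21.8] yaw -178.9 | xyz cm [-1.97 -0.37  0.98] roll -0.0
scene 365 [626.5 -11.   52.6] [[583.9, -47.4, 48.4], [663.1, 23.3, 58.9]]
```

{"fn": "arm_command", "kwargs": {"series": [59, -0.5, 0, 0, 0, 59, -1, 0, 0, 0, 59, -1.4, 0, 0, 0, 59, -1.8, 0, 0, 0, 59, -2.0, 0, 0, 0]}}

```text
clock: 15.65
eef_pos: [599.9, -14.5, 21.3]
tool_rot: [3.132, -0.014, -3.122]
force: [-4.6, 0.1, 5.3]
width: 50.1
gripper_force: 4.0
```

{"fn": "arm_command", "kwargs": {"series": [59, -0.2, 0, 0, 0, 59, -0.4, 0, 0, 0, 59, -0.4, 0, 0, 0, 59, -0.4, 0, 0, 0, 59, -0.4, 0, 0, 0]}}

```text
clock: 16.07
eef_pos: [602.6, -14.4, 21.2]
tool_rot: [3.132, -0.016, -3.122]
force: [-7.4, 0.9, 6.4]
width: 51.0
gripper_force: 4.9
```

{"fn": "arm_command", "kwargs": {"series": [59, -0.2, 0, 0, 0, 59, -0.4, 0, 0, 0, 59, -0.4, 0, 0, 0, 59, -0.4, 0, 0, 0, 59, -0.4, 0, 0, 0]}}

```text
clock: 16.48
eef_pos: [602.8, -14.4, 20.9]
tool_rot: [3.131, -0.023, -3.123]
force: [-13.7, 0.7, 11.3]
width: 50.6
gripper_force: 9.1
```

The mould is against the backboard: 13.7 N with the tool stopped. I retreat and return to the loop.

{"fn": "arm_command", "kwargs": {"series": [59, 1, 0, 0, 0, 59, 3, 0, 0, 0, 59, 6, 0, 0, 0, 59, 8, 0, -3, 0, 0, 8, 0, -7, 0]}}

```text
clock: 16.9
eef_pos: [523.0, -16.4, 89.9]
tool_rot: [3.132, -0.023, -3.124]
force: [0.2, 0.4, -0.1]
width: 39.7
gripper_force: 0.0
```

{"fn": "arm_command", "kwargs": {"series": [0, 0, -2, -3, 0, 0, 0, -5, -5, 0, 0, -2, -8.5, -5, 0, 0, -4, -12, -5, 0, 0, -4, -12, -5, 0]}}

```text
clock: 17.32
eef_pos: [577.9, -146.3, 142.7]
tool_rot: [-3.141, -0.001, -3.13]
force: [0.0, -1.1, -0.3]
width: -0.0
gripper_force: 0.0
```

{"fn": "arm_command", "kwargs": {"series": [0, 0, 0, 0, 0, 0, 0, 0, 0, 0, 0, 0, 0, 0, 0, 0, 0, 0, 0, 0, 0, 0, 0, 0, 0]}}

```text
clock: 17.73
eef_pos: [572.8, -134.7, 140.3]
tool_rot: [3.132, -0.011, -3.12]
force: [-0.1, 0.4, -0.4]
width: -0.1
gripper_force: 0.0
```

```bash
python3 - <<'E'
from h import *
need([625,-138,125],181.15)
m=viewer.camera_model('wrist');p,d=viewer.get_image('wrist');cv2.imwrite('pics/w7.png',p[:,:,::-1])
W=cloud(d,m);k=(W[...,2]>74)&(W[...,2]<90)&(W[...,0]<665)&(W[...,0]>570)&(abs(W[...,1]+138)<50)
P=W[k];print(len(P),np.percentile(P,[0.5,99.5],axis=0).round(1))
k=(W[...,2]>48)&(W[...,2]<58)&(W[...,0]<700)&(W[...,0]>590)&(abs(W[...,1]+14)<50)
P=W[k];print(len(P),np.percentile(P,[0.5,99.5],axis=0).round(1))
E
```

```text
t 17.73 pos [ 572.8 -134.7  140.3] yaw -178.8 | xyz cm [-5.21 -0.44  1.53] roll 0.1
795 [[ 597.7 -169.3   79.9]
 [ 664.2 -104.    86.2]]
3789 [[612.7 -51.   48.2]
 [696.2  32.9  57. ]]
```

View pics/w7.png

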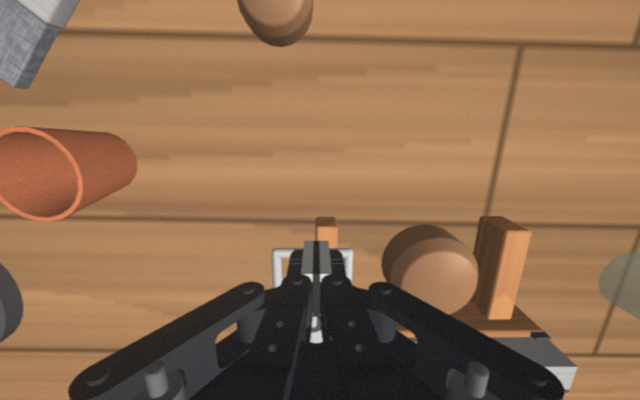

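The mould sits at (432,270), in front of the backboard and beside the fixed jaw. The loop is at (313,270).

{"fn": "arm_command", "kwargs": {"series": [0, -1.8, -0.1, 0.5, 0, 0, -3.6, -0.2, 1, 0, 0, -5.3, -0.2, 1.5, 0, 0, -5.3, -0.2, 1.5, 0, 0, -5.3, -0.2, 1.5, 0]}}

```text
clock: 18.2
eef_pos: [625.7, -136.2, 124.2]
tool_rot: [3.133, -0.012, -3.121]
force: [0.3, 0.0, 0.3]
width: -0.0
gripper_force: 0.0
```

{"fn": "arm_command", "kwargs": {"series": [0, 0, 0, 0, 0, 0, 0, 0, 0, 0, 0, 0, 0, 0, 0, 0, 0, 0, 0, 0, 0, 0, 0, 0, 0]}}

```text
clock: 18.62
eef_pos: [625.6, -137.1, 125.1]
tool_rot: [3.133, -0.011, -3.123]
force: [0.8, 0.4, -0.2]
width: -0.3
gripper_force: 0.0
```

Good. I descend, then pull 26 mm back to about x = 600.

{"fn": "arm_command", "kwargs": {"series": [0, 0, 0, 1.5, 0, 0, 0, 0, 3, 0, 0, 0, 0, 4.5, 0, 0, 0, 0, 6, 0, 0, 0, 0, 6.8, 0]}}

```text
clock: 19.03
eef_pos: [624.0, -136.1, 55.2]
tool_rot: [3.132, -0.013, -3.122]
force: [-1.1, 0.2, 0.0]
width: 0.3
gripper_force: 0.0
```

{"fn": "arm_command", "kwargs": {"series": [0, 0.5, 0, 0, 0, 0, 1.0, 0, 0, 0, 0, 1.5, 0, 0, 0, 0, 2.0, 0, 0, 0, 0, 2.4, 0, 0, 0]}}

```text
clock: 19.45
eef_pos: [603.7, -137.0, 58.4]
tool_rot: [3.134, -0.004, -3.122]
force: [8.1, -0.2, -6.4]
width: -0.1
gripper_force: 3.7
```

{"fn": "arm_command", "kwargs": {"series": [0, 0, 0, 0, 0, 0, 0, 0, 0, 0, 0, 0, 0, 0, 0, 0, 0, 0, 0, 0, 0, 0, 0, 0, 0]}}

```text
clock: 19.87
eef_pos: [604.5, -137.0, 58.6]
tool_rot: [3.134, -0.003, -3.122]
force: [7.7, -0.4, -5.7]
width: -0.1
gripper_force: 3.5
```

{"fn": "arm_command", "kwargs": {"series": [0, 0.1, 0.6, 0, 0, 0, 0.1, 1.2, 0, 0, 0, 0.1, 2, 0, 0, 0, 0.1, 2.8, 0, 0, 0, 0.1, 3.6, 0, 0]}}

```text
clock: 20.28
eef_pos: [603.1, -102.1, 59.1]
tool_rot: [3.136, -0.002, -3.123]
force: [6.8, -2.2, -4.4]
width: -0.0
gripper_force: 3.6
```

{"fn": "arm_command", "kwargs": {"series": [0, 0, 0.7, 0, 0, 0, 0, 1.4, 0, 0, 0, 0, 2.0, 0, 0, 0, 0, 2.0, 0, 0, 0, 0, 2.0, 0, 0]}}

```text
clock: 20.7
eef_pos: [603.0, -81.4, 59.6]
tool_rot: [3.135, -0.002, -3.122]
force: [7.2, -0.6, -3.2]
width: -0.0
gripper_force: 3.6
```

```bash
python3 - <<'E'
from h import *
s=monitor.read_state();print(s['eef_pos'],s['force'])
p,d=viewer.get_image('scene');cv2.imwrite('pics/s8.png',cv2.resize(p[170:280,210:350,::-1],None,fx=5,fy=5))
E
```

```text
[603.04917801 -81.35052819  59.62647226] [ 7.15537707 -0.58380829 -3.19207595]
```

View pics/s8.png

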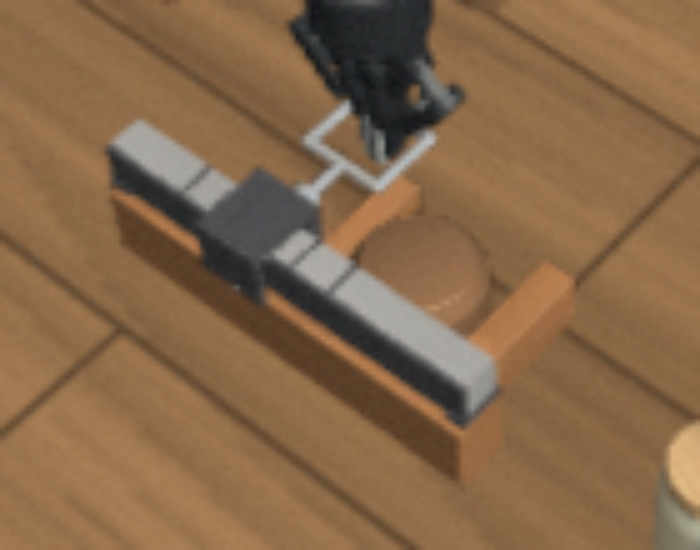

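The jaw is just short of the mould. I advance a bit, let the pin rest on the rail, then slide it slowly until it snaps in.

{"fn": "arm_command", "kwargs": {"series": [0, 0, 0.3, 0, 0, 0, 0, 0.6, 0, 0, 0, -0.6, 0.6, 0, 0, 0, -1.2, 0.6, 0, 0, 0, -1.7, 0.6, 0, 0]}}

```text
clock: 21.17
eef_pos: [615.9, -74.5, 58.2]
tool_rot: [3.132, -0.011, -3.122]
force: [0.3, -0.9, -0.5]
width: -0.2
gripper_force: 0.0
```

{"fn": "arm_command", "kwargs": {"series": [0, 0, 0.1, 0, 0, 0, 0, 0.2, 0, 0, 0, 0, 0.3, 0, 0, 0, 0, 0.4, 0, 0, 0, 0, 0.5, 0, 0]}}

```text
clock: 21.58
eef_pos: [615.3, -71.7, 57.4]
tool_rot: [3.136, -0.011, -3.123]
force: [0.2, -6.1, -0.6]
width: -0.2
gripper_force: 3.2
```

```bash
cat >> h.py <<'E'
def lw():
    m=viewer.camera_model('scene');p,d=viewer.get_image('scene');W=cloud(d,m)
    P=W[(W[...,2]>73)&(W[...,2]<88)&(W[...,0]<640)&(W[...,0]>570)&(abs(W[...,1]+75)<70)&(p.min(-1)>120)]
    print('loop',len(P),np.percentile(P,[2,98],axis=0).round(1).tolist() if len(P) else '')
    return p
E
python3 - <<'E'
from h import *
lw()
E
```

```text
loop 40 [[609.2, -112.6, 77.6], [639.5, -49.4, 86.9]]
```

{"fn": "arm_command", "kwargs": {"series": [0, 0, 0.1, 0, 0, 0, 0, 0.2, 0, 0, 0, 0, 0.3, 0, 0, 0, 0, 0.4, 0, 0, 0, 0, 0.4, 0, 0]}}

```text
clock: 22.05
eef_pos: [615.9, -68.8, 57.5]
tool_rot: [3.137, -0.01, -3.125]
force: [1.6, -5.1, -0.6]
width: -0.2
gripper_force: 2.5
```

{"fn": "arm_command", "kwargs": {"series": [0, 0, 0.1, 0, 0, 0, 0, 0.2, 0, 0, 0, 0, 0.3, 0, 0, 0, 0, 0.3, 0, 0, 0, 0, 0.3, 0, 0]}}

```text
clock: 22.47
eef_pos: [616.4, -64.3, 57.8]
tool_rot: [3.135, -0.009, -3.123]
force: [2.8, -5.3, -0.0]
width: -0.2
gripper_force: 2.5
```

{"fn": "arm_command", "kwargs": {"series": [0, -0.4, 0, 0, 0, 0, -0.8, 0, 0, 0, 0, -0.8, 0, 0, 0, 0, -0.8, 0, 0, 0, 0, -0.8, 0, 0, 0]}}

```text
clock: 22.88
eef_pos: [622.0, -64.1, 57.1]
tool_rot: [3.135, -0.014, -3.123]
force: [-1.4, -4.9, -0.8]
width: -0.2
gripper_force: 2.7
```

```bash
python3 - <<'E'
from h import *
s=monitor.read_state();print(s['eef_pos'],s['force']); p=lw()
cv2.imwrite('pics/s9.png',cv2.resize(p[170:280,210:350,::-1],None,fx=5,fy=5))
E
```

```text
[622.01939024 -64.0933477   57.05344076] [-1.36966875 -4.87178316 -0.76729127]
loop 27 [[622.9, -106.1, 75.8], [639.9, -41.6, 87.6]]
```

View pics/s9.png

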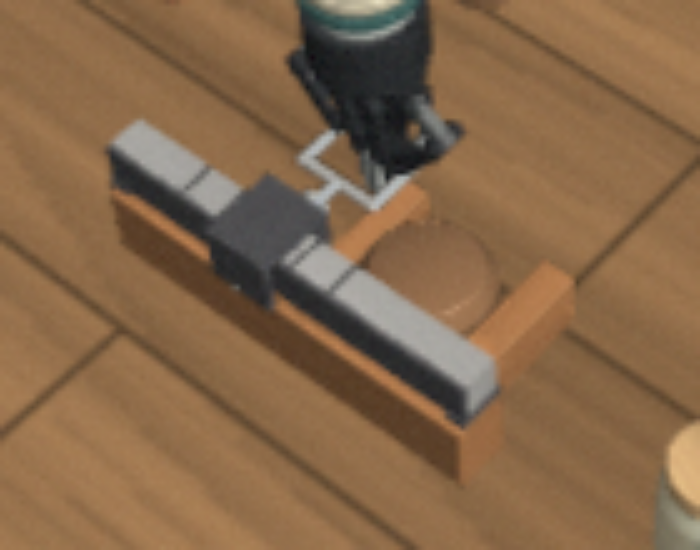

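The loop has moved close to the sleeve, so the pin looks home. I withdraw and verify.

{"fn": "arm_command", "kwargs": {"series": [0, 0, -0.6, 0, 0, 0, 0, -1.2, 0, 0, 0, 0, -1.2, 0, 0, 0, 0, -1.2, 0, 0, 0, 0, -1.2, 0, 0]}}

```text
clock: 23.35
eef_pos: [624.0, -73.7, 57.3]
tool_rot: [3.132, -0.011, -3.122]
force: [-0.3, -1.2, 0.1]
width: 0.3
gripper_force: 0.0
```

{"fn": "arm_command", "kwargs": {"series": [0, 0, 0, -2, 0, 0, 0, 0, -5, 0, 0, 0, 0, -8, 0, 0, 0, 0, -12, 0, 0, 0, 0, -14, 0]}}

```text
clock: 23.77
eef_pos: [627.2, -75.5, 201.6]
tool_rot: [3.133, -0.006, -3.122]
force: [0.4, -1.5, 0.0]
width: 0.0
gripper_force: 0.0
```

{"fn": "arm_command", "kwargs": {"series": [0, 4, 0, 0, 0, 0, 8, 0, 0, 0, 0, 12, -4, 0, 0, 0, 15, -8, 0, 0, 0, 17, -12, 0, 0]}}

```text
clock: 24.18
eef_pos: [468.7, -175.1, 198.4]
tool_rot: [3.131, -0.011, -3.118]
force: [0.1, -1.1, 1.1]
width: -0.2
gripper_force: 0.0
```

```bash
python3 - <<'E'
from h import *
s=monitor.read_state();print(s['clock'],s['eef_pos'],s['force'])
p,d,m=loopm('t9');W=cloud(d,m)
h=W[125:172,310:370];P=h[(h[...,2]>70)&(h[...,2]<92)&(h[...,0]<665)];print('loop',np.percentile(P,[.5,99.5],axis=0).round(1))
for nm,(a,b,c,e),q in [('jaws',(150,165,280,360),(25,55)),('small',(210,250,350,395),(20,60)),('jar',(105,150,205,250),(60,110))]:
    h=W[a:b,c:e];P=h[(h[...,2]>q[0])&(h[...,2]<q[1])];print(nm,P.min(0).round(1),P.max(0).round(1))
cv2.imwrite('pics/c9.png',cv2.resize(p[90:175,265:405,::-1],None,fx=5,fy=5,interpolation=cv2.INTER_CUBIC))
E
```

```text
24.1833 [ 468.68568948 -175.07511872  198.42115837] [ 0.1383816  -1.08521836  1.09683633]
loop [[ 596.1 -109.    78. ]
 [ 664.   -45.1   89.7]]
jaws [593.  -73.9  25.3] [624.3  66.3  54.8]
small [ 376.5 -199.8   20. ] [ 433.9 -142.6   50.9]
jar [632.5 194.3  60. ] [694.8 257.5  95.7]
```

View pics/c9.png

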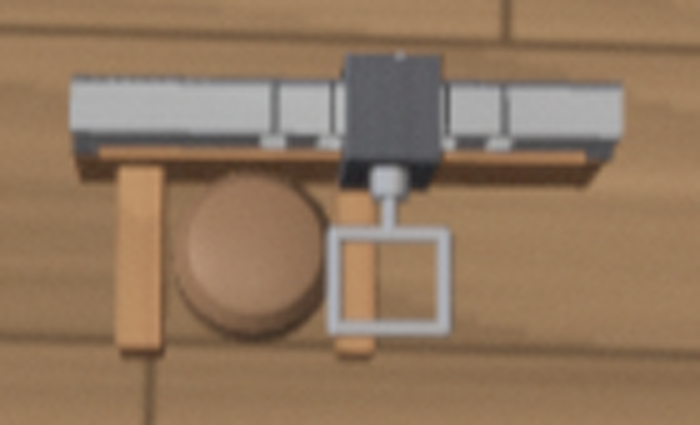

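The crop shows the pin home, with the loop front at row 335 as at the start. The mould is between the jaws. I make one numeric check on contact with the backboard.

```bash
python3 - <<'E'
from h import *
f=np.load('t9.npz');p,d=f['p'],f['d'];m={k:f[k] for k in('mtx','R','t')}
W=cloud(d,m)[120:165,296:332];
for lo,hi in((47,60),(50,60)):
    P=W[(W[...,2]>lo)&(W[...,2]<hi)];print(len(P),P.mean(0).round(1),P.min(0).round(1),P.max(0).round(1))
print(ray(265+252/5,90+252/5,m,45), 'expect ~(649.5,-5)')
f=np.load('top0.npz');W=cloud(f['d'],m)[195:250,215:270];P=W[(W[...,2]>50)&(W[...,2]<60)];print('ref',P.mean(0).round(1),P.min(0).round(1),P.max(0).round(1))
E
```

```text
729 [652.8  -6.5  53. ] [596.2 -48.5  47. ] [700.4  45.9  59.9]
597 [653.   -7.2  54. ] [610.7 -48.5  50. ] [700.4  45.9  59.9]
[646.55399709  -7.66701227  45.        ] expect ~(649.5,-5)
ref [415.5 186.4  53.5] [378.4 148.5  50. ] [452.8 222.8  59.7]
```

```bash
python3 -c "
from cell import workorder
print(workorder.finish_job())"
```

```text
the job is handed in; nothing more can be done
None
```

The job is handed in at about 24 s: the larger mould stands against the backboard between the jaws, the pin looks fully home in the 0.06 hole, and only the jaw, pin and mould were moved; I don't have the judging result.

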